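Switch the breaker back on and close up the distribution box

TASK

In the open distribution box one of the three breakers is off: push its toggle fully over so that it leans the same way as the other two, which stay on. Then push the lid fully shut, and with the lid shut push the bolt on it fully home into its keeper. Do it all by pushing with the fingertips: take nothing between the fingers, and do not move the tools and loose parts lying around.

Things in the scene. Friction and masses are not known exactly. Their poses are not given: they have to be found in the camera images.
- enclosure: beige distribution box, fixed to the table, lying on its back with its open top up. 250 (its x) x 200 (its y) x 100 mm high (rim height), walls 5 mm. Origin: centre of its underside, on the table; z up. The lid is hinged along its +y wall; a small steel keeper bridge for the bolt stands outside its -y wall, at x = -70 mm, its top 122 mm above the table
- lid_hinge (a point): middle of the lid's hinge line, on the top of the +y wall (enclosure frame x 0, y +100 mm, z 100 mm). The hinge line runs along the enclosure's x
- lid (a joint): lid angle in rad: 0 = shut (lying on the rim), about 1.57 = standing upright over the hinge, at most 2.2 = leaning outwards to +y. The lid is a stiff 250 (x) x 200 x 8 mm beige panel of 0.3 kg; its hinge is stiff, so it stays wherever it is left and must be pushed all the way (about 4 N at its free edge). Shut, its top face is 108 mm above the table and covers the box exactly
- lid_edge (a point): middle of the lid's free edge (opposite the hinge), half-way through its thickness, 200 mm from the hinge line
- bolt (a joint): travel in m of the steel slide bolt on the lid's outer face: 0 = drawn back, 0.025 = fully shot. It slides away from the hinge, past the lid's free edge (to the enclosure's -y when the lid is shut), into the keeper. Friction about 2 N; it stays where it is left
- bolt_tab (a point): top centre of the bolt's upright thumb tab: 26 mm wide (enclosure x), 9 mm thick, 18 mm proud of the bolt's flat plate (26 x 50 x 5 mm) on the lid's outer face. Lid shut, the tab's top is 131 mm above the table and the plate's 113 mm. Drawn back it sits at enclosure x = -70 mm, 165 mm from the hinge line; guide rails beside the plate are 8 mm high, 42 mm over both
- toggle_a (a joint): angle in rad of the white toggle of breaker a: 0 = off (leaning 0.5 rad towards the enclosure's -y, away from the lid's hinge), 1.0 = fully on (leaning 0.5 rad towards +y, the hinge). Moderately stiff (about 2 N at its tip), stays where it is left
- tip_a (a point): middle of the top end of the toggle of breaker a. The toggle is a white paddle 30 mm wide (enclosure x), 8 mm thick, pivoted 36 mm below this point at 50 mm above the table; it stands out of the breaker's dark face, which is 56 mm above the table. The three breakers (each 56 mm wide) sit side by side in the enclosure at y = 0, 68 mm apart along x; which stands where varies
- toggle_b (a joint): angle in rad of the white toggle of breaker b: 0 = off (leaning 0.5 rad towards the enclosure's -y, away from the lid's hinge), 1.0 = fully on (leaning 0.5 rad towards +y, the hinge). Moderately stiff (about 2 N at its tip), stays where it is left
- tip_b (a point): middle of the top end of the toggle of breaker b. The toggle is a white paddle 30 mm wide (enclosure x), 8 mm thick, pivoted 36 mm below this point at 50 mm above the table; it stands out of the breaker's dark face, which is 56 mm above the table. The three breakers (each 56 mm wide) sit side by side in the enclosure at y = 0, 68 mm apart along x; which stands where varies
- toggle_c (a joint): angle in rad of the white toggle of breaker c: 0 = off (leaning 0.5 rad towards the enclosure's -y, away from the lid's hinge), 1.0 = fully on (leaning 0.5 rad towards +y, the hinge). Moderately stiff (about 2 N at its tip), stays where it is left
- tip_c (a point): middle of the top end of the toggle of breaker c. The toggle is a white paddle 30 mm wide (enclosure x), 8 mm thick, pivoted 36 mm below this point at 50 mm above the table; it stands out of the breaker's dark face, which is 56 mm above the table. The three breakers (each 56 mm wide) sit side by side in the enclosure at y = 0, 68 mm apart along x; which stands where varies
- tape: bystander, loose: black tape roll lying flat, 68 mm wide, 19 mm high, beside the hinge side of the box. Origin: underside, near its middle
- spare: bystander, loose: loose narrow dark breaker module 18 x 80 x 67 mm, standing beside the latch (-y) side of the box. Origin: underside, near its middle
- screwdriver: bystander, loose: screwdriver, 190 mm, lying between the robot and the box. Origin: underside, near its middle
- multimeter: bystander, loose: grey multimeter 150 x 75 x 34 mm lying on its back. Origin: underside, near its middle
- thermal_camera: bystander, loose: black pistol-shaped thermal camera lying on its side, about 145 x 180 x 62 mm. Origin: underside, near its middle
- screw_jar: bystander, loose: small glass jar with a white cap, 52 mm wide, 60 mm high. Origin: underside, near its middle
- wrench: bystander, loose: wrench, 150 mm, lying flat. Origin: underside, near its middle

How it is judged:
By the outcome, as a careful person would: the job done as asked, in the order asked, and still so for the second after the job is handed in, with the robot touching nothing.
It also fails if it takes over 56 s, if anything falls off the work surface, if the arm or the gripper's body presses on something with over 40 N, if the wrist force passes 120 N, or if a joint passes its speed limit or range.

ROBOT

A 6-joint arm with a two-finger parallel gripper is mounted at the origin on the work surface. World frame = base frame: x ahead of the robot, y to its left, z up, the work surface at z = 0. Lengths are in m, angles in rad, forces in N, time in s.
With the tool pointing down it reaches from about 0.4 to 0.825 m from the base axis. Payload 7 kg.
Tool frame: the origin (TCP) lies between the finger pads; the fingertips stand 8 mm ahead of it and the grasp point (between the pads) lies 11 mm behind it (arm.finger_overhang is the distance from the TCP to the fingertips, in m); z points along the fingers, y is the line along which they close (so a half turn about z gives the same grasp; the last joint's range is limited). The gripper opens to 88 mm and grips with 3 to 60 N. Pads are 19 mm wide; open, the fingers measure 130 mm over their backs; the gripper's body (78 mm by 193 mm) begins 47 mm behind the grasp point.
Start: joints at [1.573, 0.359, 0.012, 0, -1.224, -0.288], TCP at [0.19, 0.648, 0.206] pointing down, gripper open.
Joint ranges: [-3.07, 3.07], [-1.43, 2.12], [-1.02, 1.25], [-3.03, 1.67], [-3.05, -0], [-3.03, 3.03]. Speed limits (rad/s): [2.39, 2.39, 3.01, 3.14, 3.14, 3.14].

INTERFACE

Orientations are given as [roll, pitch, yaw] about the fixed x, y, z axes, in that order (R = Rz(yaw) Ry(pitch) Rx(roll)).
In Python, from station import arm gives the robot as it stands.
- The arm moves only by the tool move_arm, never from a script. Its argument "rows" is text: rows parted by semicolons, each of 7 numbers parted by spaces: the turn, a rotation vector about the tool's x, y, z in degrees, then the shift along the tool's x, y, z in m, then the finger opening in m, from 0 to 0.0876. A call has 1 to 8 rows; each row shifts and turns the commanded pose from where the row before left it, along the tool's axes as they then stand; what a row does not reach is not made up. A row lasts 1/8 s, in which the tool goes at most 62.5 mm and 10.7 degrees, less where a joint would pass 70% of its speed; a pose out of reach is approached as far as the arm can. A call is refused whole if a number of a shift passes 0.0625 or a number of a turn 10.7, either way. A call with a gripper value outside its range is refused whole. The fingers move at their own pace and stop on an object; "squeeze" is the grip in N (left out, the last holds). Time passes only in rows, so rows that do not move let the fingers close. It gives the time, the measured TCP pose, the force, the opening and the grip force at its end, in the units of the state.
- arm.get_state(): the state, without advancing time (a new reading comes with each control period).
- arm.grab_frame(name): name is "scene" or "top" or "wrist"; returns (picture, depth): 420x560x3 uint8, blue, green, red; 420x560 float32, m along the optical axis (not along the pixel's ray), 0 where there is no reading.
- arm.camera_model(name): a dict with "mtx" (3x3 intrinsics, pixels), "camera_from_world" (4x4, takes a point from world to camera coordinates); the wrist camera has in their place "mount" (4x4, takes a point from camera to tool coordinates, whose origin is the TCP and whose axes are the flange's). Camera axes: x right, y down, z forward; pixel columns grow to the right and rows downward; lengths in m; the calibration is good to about 2 mm. A picture is of the moment at which its call begins: read the wrist's pose just before it. camera_model takes no time and is no camera call.
- arm.job_done(): hands the job in; it is judged then, once.
The state is a dict: "t": time; "q": joint angles; "qd": joint speeds; "joint_efforts": joint torques, N m; "eef_pos": TCP position; "ee_rot": TCP orientation; "force": force on the tool from outside, world axes, zero at the start; "moment": the same for the moment, N m; "width": finger opening in m; "gripper_force": force on a finger pad.
Only numpy, scipy, OpenCV 4.12 (cv2) and the standard library are available. Lean on these libraries where they do the work, as an engineer would, in place of code of your own. Each camera call takes 0.05 s, during which the arm holds its last target. There are 200 camera calls.

## Working session

There is one attempt and no reset: what is moved stays moved. The work goes in short steps, Python scripts to look and compute and a tool call to move; the robot and the scene stay as the last step left them, time stands still between calls to the robot, and variables do not carry over. Pictures are saved under pics/ and viewed, at most 10 in all, crops included, and the job is handed in when it is done.

Besides the shell and the picture viewer there is one more tool, called after ">>>" in YAML: its name, and indented under it one key for each argument. move_arm: Moves the arm, as the interface text tells. Its arguments: {"type":"object","properties":{"rows":{"type":"string"},"squeeze":{"type":"number"}},"required":["rows"]}

```bash
mkdir -p pics; ls; cat > h.py <<'E'
import numpy as np,cv2
from scipy.spatial.transform import Rotation as R
from station import arm
def cloud(name):
    m=arm.camera_model(name); s=arm.get_state(); im,d=arm.grab_frame(name)
    K=m["mtx"]; v,u=np.mgrid[:420,:560]
    P=np.stack([(u-K[0,2])/K[0,0]*d,(v-K[1,2])/K[1,1]*d,d],-1)
    if "mount" in m:
        T=np.eye(4);T[:3,:3]=R.from_euler('xyz',s["ee_rot"]).as_matrix();T[:3,3]=s["eef_pos"]
        W=T@np.array(m["mount"])
    else: W=np.linalg.inv(m["camera_from_world"])
    W3=P@W[:3,:3].T+W[:3,3]; W3[d==0]=np.nan
    return im,W3
E
python3 - <<'E'
from h import *
a,A=cloud("scene");b,B=cloud("top")
np.save("A.npy",A);np.save("B.npy",B);cv2.imwrite("pics/a.png",a);cv2.imwrite("pics/b.png",b)
print(arm.get_state())
E
```

```text
pics
{'t': 0.1, 'q': array([ 1.57310787e+00,  3.59271074e-01,  1.11760278e-02, -2.89888466e-04,
       -1.22408285e+00, -2.88108587e-01]), 'qd': array([ 1.30210638e-03, -1.16976473e-03,  7.17430390e-04, -3.77652479e-04,
       -3.94487663e-05,  1.34837970e-03]), 'joint_efforts': array([-1.33160742e-03, -5.84164596e+01,  2.93751848e+01,  7.01553851e+00,
        1.01739261e-02, -5.05938510e-05]), 'eef_pos': array([0.19019577, 0.64718432, 0.20495945]), 'ee_rot': array([ 3.14019058e+00, -1.31292017e-04, -2.85895648e-01]), 'force': array([0.34917041, 0.08605488, 0.51403727]), 'moment': array([ 0.06857717,  0.03778902, -0.02570123]), 'gripper_force': 0.0, 'width': 0.08756059750595971}
```

View pics/a.png

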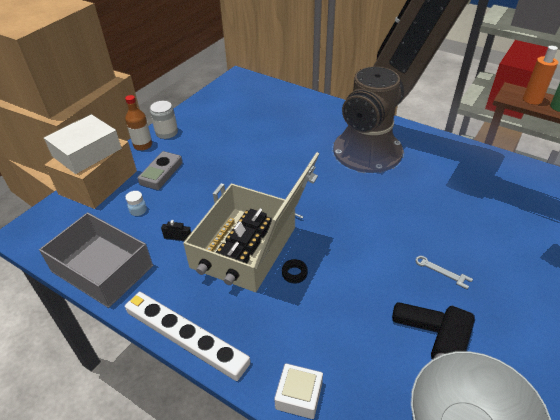

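View pics/b.png

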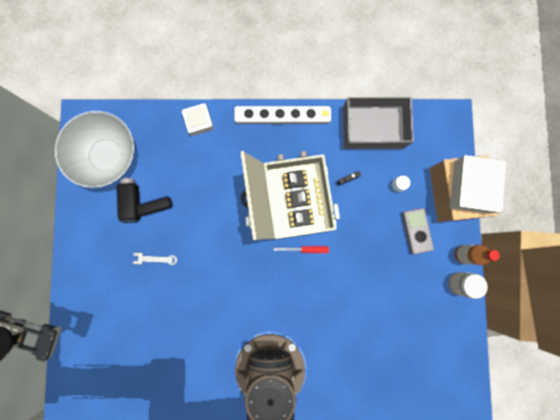

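The scene view has the box at (240,235), with its lid raised at (295,205). The top view has the box at (295,200), hinge on the left (world +y) and keeper at right (336,212). I'll measure the box from the point cloud.

```bash
python3 - <<'E'
from h import *
B=np.load("B.npy");A=np.load("A.npy");b=cv2.imread("pics/b.png")
cv2.imwrite("pics/b2.png",cv2.resize(b[140:260,230:360],None,fx=6,fy=5,interpolation=3)[:600,:800])
for n,P in(("top",B),("scene",A)):
    s=(P[...,2]>.09)&(P[...,2]<.106)
    if n=="top": s[:, :240]=0;s[:,345:]=0;s[:140]=0;s[250:]=0
    else: s[:,:180]=0;s[:,320:]=0;s[:170]=0;s[290:]=0
    p=P[s]; print(n,len(p),p.min(0),p.max(0),cv2.minAreaRect(p[:,:2].astype(np.float32)*1000),np.nanmedian(P[300,100:110,2]))
# lid (top): high points
s=(B[...,2]>.12)&(B[...,2]<.4);s[:, :235]=0;s[:,345:]=0;s[:140]=0;s[250:]=0
p=B[s];print(len(p),p.min(0),p.max(0))
c=p.mean(0);u,S,v=np.linalg.svd(p-c);print(c,S,v)
# toggles: white-ish in top view, 60..95mm
s=(B[...,2]>.062)&(B[...,2]<.092)&(b.min(2)>150);s[:, :270]=0;s[:,325:]=0;s[:160]=0;s[235:]=0
n,l,st,ce=cv2.connectedComponentsWithStats(s.astype(np.uint8))
for i in range(1,n):
    if st[i,4]>5: print(st[i],B[l==i].mean(0),B[l==i].max(0))
E
```

```text
top 517 [ 0.43645868 -0.22648505  0.09004781] [0.71082243 0.01435672 0.10599704] ((574.2244262695312, -107.36827850341797), (250.36190795898438, 214.1044464111328), 8.102890014648438) -0.0009751294097205543
scene 812 [ 0.44672734 -0.22569411  0.09000413] [0.71847806 0.02269433 0.10585262] ((579.5624389648438, -103.06436157226562), (256.3800964355469, 223.3992156982422), 7.780762195587158) 0.025492233334156844
1742 [ 0.42927178 -0.22578233  0.12011062] [0.67971768 0.07722174 0.29395083]
[0.54942809 0.02853619 0.22139883] [3.00452652 2.52071368 1.05235954] [[-0.96807645 -0.2362625  -0.08371393]
 [-0.19143478  0.48130936  0.85539115]
 [-0.16180455  0.84410979 -0.51117312]]
[279 160   6   2   7] [ 0.7013556  -0.04420573  0.06442644] [ 0.70264519 -0.03633119  0.06641594]
[290 174   6   9  39] [ 0.63877157 -0.08229075  0.07630828] [ 0.65306243 -0.07239183  0.08430026]
[300 192   6   9  43] [ 0.57512324 -0.11252945  0.07767896] [ 0.58975697 -0.10550689  0.08678935]
[297 214   6   9  41] [ 0.50430896 -0.10151888  0.07543692] [ 0.51738277 -0.09391488  0.08692837]
```

View pics/b2.png

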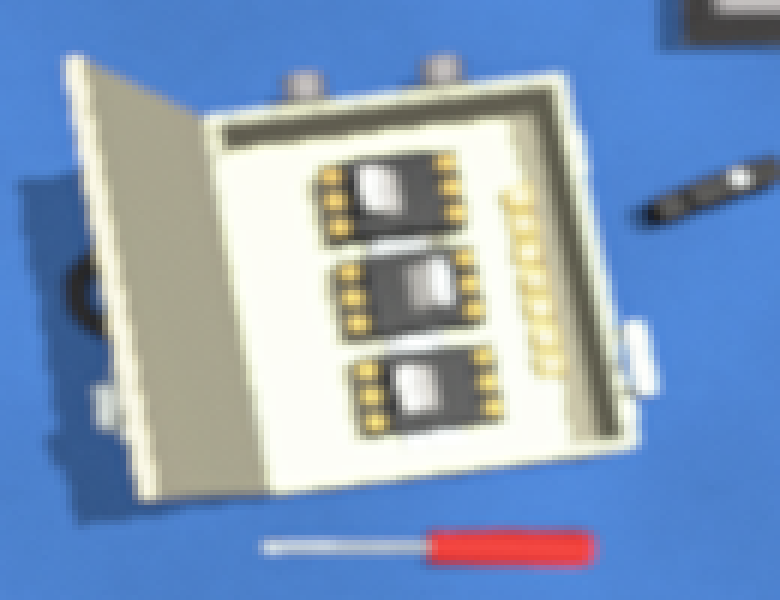

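The middle breaker, at (435,280) in the crop, is off. The keeper is at (640,358) and the lid leans outward on the left. Next I'll refine the box frame and the lid angle.

```bash
cat >> h.py <<'E'
YAW=np.radians(8.0)
E
python3 - <<'E'
from h import *
for n in "BA":
    P=np.load(n+".npy")
    for yaw in (8.0,):
        y=np.radians(yaw);ex=np.array([np.cos(y),np.sin(y)]);ey=np.array([-ex[1],ex[0]])
        q=np.stack([P[...,:2]@ex,P[...,:2]@ey,P[...,2]],-1)
        roi=(P[...,0]>.38)&(P[...,0]<.76)&(P[...,1]>-.3)&(P[...,1]<.2)
        rim=roi&(abs(P[...,2]-.1)<.004)
        r=q[rim]; print(n,"rim u",np.percentile(r[:,0],[0,2,98,100]).round(4),"v",np.percentile(r[:,1],[0,2,10,90,98,100]).round(4))
        # -y wall slope check
        rr=r[r[:,1]<np.percentile(r[:,1],2)+.03]
        for lo in np.arange(.43,.69,.05):
            k=r[(r[:,0]>lo)&(r[:,0]<lo+.05)]; print(round(lo,2),k[:,1].min().round(4),np.sort(k[:,1])[len(k)//4].round(4),k[:,1].max().round(4))
        lid=roi&(P[...,2]>.12); l=q[lid]
        for z in np.arange(.12,.32,.02):
            k=l[(l[:,2]>z)&(l[:,2]<z+.02)&(l[:,1]>-.12)]
            if len(k): print("z",z.round(2),np.percentile(k[:,1],[2,50,98]).round(4),k[:,0].min().round(3),k[:,0].max().round(3),len(k))
E
```

```text
B rim u [0.4284 0.429  0.678  0.6788] v [-0.2935 -0.2818 -0.2801 -0.0833 -0.081  -0.0797]
0.43 -0.2935 -0.272 -0.0804
0.48 -0.2845 -0.2801 -0.0797
0.53 -0.2817 -0.2791 -0.0809
0.58 -0.2815 -0.2791 -0.0802
0.63 -0.2812 -0.2478 -0.0807Traceback (most recent call last):
  File "<stdin>", line 13, in <module>
    return umr_minimum(a, axis, None, out, keepdims, initial, where)
ValueError: zero-size array to reduction operation minimum which has no identity
```

```bash
cat >> h.py <<'E'
EX=np.array([np.cos(YAW),np.sin(YAW)]);EY=np.array([-EX[1],EX[0]]);C=.5535*EX-.181*EY
def enc(P): return np.stack([(P[...,:2]-C)@EX,(P[...,:2]-C)@EY,P[...,2]],-1)*1000
def where():
    s=arm.get_state();p=enc(s["eef_pos"]);return "tcp enc mm",p.round(1),"tip z",(p[2]-1000*arm.finger_overhang).round(1),"yaw",np.degrees(s["ee_rot"]).round(1),"F",s["force"].round(1),"t",s["t"]
E
python3 - <<'E'
from h import *
for n in "BA":
    P=enc(np.load(n+".npy"))
    roi=(abs(P[...,0])<135)&(P[...,1]>60)&(P[...,1]<260)&(P[...,2]>110)&(P[...,2]<330)
    l=P[roi]
    for z in range(110,330,20):
        k=l[(l[:,2]>z)&(l[:,2]<z+20)]
        if len(k): print(n,"z",z,np.percentile(k[:,1],[2,50,98]).round(),k[:,2].max().round(),len(k))
P=enc(np.load("B.npy"));b=cv2.imread("pics/b.png")
s=(P[...,2]>62)&(P[...,2]<95)&(b.min(2)>140)&(abs(P[...,0])<110)&(abs(P[...,1])<50)
n,l,st,ce=cv2.connectedComponentsWithStats(s.astype(np.uint8))
for i in range(1,n):
    if st[i,4]>8: print(P[l==i].mean(0).round(),P[l==i].min(0).round(),P[l==i].max(0).round())
print(where(),np.degrees(C))
E
```

```text
B z 110 [102. 105. 109.] 130.0 142
B z 130 [108. 111. 115.] 150.0 141
B z 150 [114. 117. 121.] 170.0 148
B z 170 [120. 124. 128.] 190.0 166
B z 190 [126. 130. 133.] 210.0 154
B z 210 [132. 135. 139.] 230.0 175
B z 230 [138. 141. 144.] 250.0 186
B z 250 [144. 148. 176.] 270.0 225
B z 270 [150. 156. 165.] 290.0 356
B z 290 [156. 159. 163.] 294.0 92
A z 110 [105. 114. 118.] 130.0 62
A z 130 [114. 120. 124.] 150.0 86
A z 150 [119. 126. 130.] 169.0 88
A z 170 [125. 132. 136.] 189.0 88
A z 190 [131. 138. 142.] 209.0 91
A z 210 [137. 144. 148.] 229.0 82
A z 230 [142. 151. 173.] 250.0 105
A z 250 [150. 159. 177.] 270.0 209
A z 270 [156. 162. 167.] 290.0 290
A z 290 [157. 160. 165.] 293.0 122
[67. 11. 76.] [53.  1. 65.] [81. 19. 84.]
[  0. -10.  77.] [-14. -18.  63.] [15. -2. 87.]
[-69.  10.  76.] [-83.   0.  62.] [-56.  18.  87.]
('tcp enc mm', array([-275.1,  795.4,  205. ]), 'tip z', np.float64(197.0), 'yaw', array([179.9,  -0. , -16.4]), 'F', array([0.3, 0.1, 0.5]), 't', 0.1) [32.84788281 -5.85598442]
```

>>> move_arm:
  rows: "0 0 9.4 0 0 -0.024 0; 0 0 9.4 0 0 -0.024 0; 0 0 9.4 0 0 -0.024 0; 0 0 9.4 0 0 -0.024 0; 0 0 9.4 0 0 -0.024 0; 0 0 9.3 0 0 -0.024 0; 0 0 9.3 0 0 -0.024 0; 0 0 0 0 0 0 0"

```text
t: 1.1
eef_pos: [0.1905, 0.6482, 0.3755]
ee_rot: [-3.141, 0.003, -1.432]
force: [0.1, 0.5, -0.8]
width: 0.0131
gripper_force: 0.0
```

```bash
python3 -c "
from h import *
print(where(),arm.get_state()['q'],arm.get_state()['width'])"
```

```text
('tcp enc mm', array([-274.6,  796.4,  375.5]), 'tip z', np.float64(367.5), 'yaw', array([-180. ,    0.2,  -82. ]), 'F', array([ 0.1,  0.5, -0.8]), 't', 1.1) [ 1.57305868e+00  3.09104059e-01  3.14287787e-01  4.08636845e-04
 -1.57312209e+00 -1.43400691e+00] 0.013112583835103477
```

>>> move_arm:
  rows: "0 0 0 0.052 -0.024 0 0; 0 0 0 0.052 -0.024 0 0; 0 0 0 0.052 -0.024 0 0; 0 0 0 0.052 -0.024 0 0; 0 0 0 0.052 -0.024 0 0; 0 0 0 0.052 -0.024 0 0; 0 0 0 0.052 -0.024 0 0; 0 0 0 0.052 -0.024 0 0"

```text
t: 2.1
eef_pos: [0.4388, 0.2606, 0.3729]
ee_rot: [3.141, -0.0, -1.428]
force: [1.0, -0.4, 0.2]
width: 0.0006
gripper_force: 0.0
```

>>> move_arm:
  rows: "0 0 0 0.052 -0.012 0 0; 0 0 0 0.052 -0.012 0 0; 0 0 0 0.052 -0.012 0 0; 0 0 0 0.052 -0.012 0 0; 0 0 0 0.052 -0.012 0 0; 0 0 0 0.052 -0.012 0 0; 0 0 0 0.052 -0.012 0 0; 0 0 0 0.052 0 0 0"

```text
t: 3.1
eef_pos: [0.58, -0.1393, 0.3719]
ee_rot: [3.139, 0.001, -1.428]
force: [0.8, -0.1, 0.8]
width: 0.0002
gripper_force: 0.0
```

```bash
python3 -c "
from h import *
print(where(),arm.get_state()['q'],arm.get_state()['width'])"
```

```text
('tcp enc mm', array([  1.4, -37.6, 371.9]), 'tip z', np.float64(363.9), 'yaw', array([179.9,   0. , -81.8]), 'F', array([ 0.8, -0.1,  0.8]), 't', 3.1) [ 9.13311773e-02  1.71514351e-01  1.26800053e-01 -5.73575924e-04
 -1.52851514e+00  5.10134832e-02] 0.00015281500402050435
```

>>> move_arm:
  rows: "0 0 0 0.004 0 0.042 0; 0 0 0 0 0 0.042 0; 0 0 0 0 0 0.042 0; 0 0 0 0 0 0.042 0; 0 0 0 0 0 0.042 0; 0 0 0 0 0 0.042 0; 0 0 0 0 0 0.042 0; 0 0 0 0 0 0 0"

```text
t: 4.1
eef_pos: [0.5769, -0.1417, 0.0759]
ee_rot: [3.134, 0.001, -1.43]
force: [0.1, 0.2, 0.3]
width: 0.0
gripper_force: 0.0
```

```bash
python3 -c "
from h import *
print(where(),arm.get_state()['q'],arm.get_state()['width'])"
```

```text
('tcp enc mm', array([ -2. , -39.6,  75.9]), 'tip z', np.float64(67.9), 'yaw', array([ 1.795e+02,  1.000e-01, -8.190e+01]), 'F', array([0.1, 0.2, 0.3]), 't', 4.1) [ 0.08736147  0.34575907 -0.32978575 -0.00099619 -0.90336534  0.05425159] 3.4621580102165556e-05
```

>>> move_arm:
  rows: "0 0 0 -0.007 0 0 0; 0 0 0 -0.007 0 0 0; 0 0 0 -0.006 0 0 0; 0 0 0 -0.006 0 0 0; 0 0 0 -0.005 0 0 0; 0 0 0 -0.004 0 0 0; 0 0 0 -0.002 0 0 0"

```text
t: 4.97
eef_pos: [0.5751, -0.1048, 0.0797]
ee_rot: [3.142, -0.0, -1.431]
force: [-0.5, -0.3, -0.4]
width: 0.0005
gripper_force: 0.0
```

```bash
python3 -c "
from h import *
print(where())"
```

```text
('tcp enc mm', array([ 1.4, -2.8, 79.7]), 'tip z', np.float64(71.7), 'yaw', array([180.,  -0., -82.]), 'F', array([-0.5, -0.3, -0.4]), 't', 4.975)
```

>>> move_arm:
  rows: "0 0 0 -0.002 0 0 0; 0 0 0 -0.002 0 0 0; 0 0 0 -0.002 0 0 0"

```text
t: 5.35
eef_pos: [0.5743, -0.0991, 0.0797]
ee_rot: [3.142, -0.0, -1.431]
force: [-1.1, -0.4, -0.7]
width: 0.0007
gripper_force: 0.0
```

```bash
python3 -c "
from h import *
print(where())"
```

```text
('tcp enc mm', array([ 1.4,  3. , 79.7]), 'tip z', np.float64(71.7), 'yaw', array([180.,  -0., -82.]), 'F', array([-1.1, -0.4, -0.7]), 't', 5.35)
```

```bash
python3 - <<'E'
from h import *
a,A=cloud("wrist");cv2.imwrite("pics/w1.png",a)
print(where())
E
```

```text
('tcp enc mm', array([ 1.4,  3.1, 79.7]), 'tip z', np.float64(71.7), 'yaw', array([180.,   0., -82.]), 'F', array([ 0.2,  0.5, -0.5]), 't', 5.4)
```

View pics/w1.png

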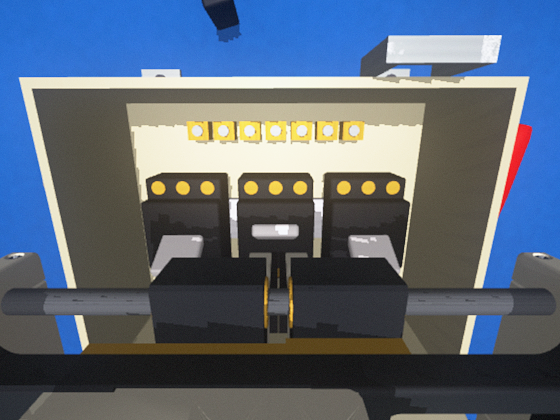

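The wrist view shows the middle toggle's white patch at (275,231). I'll measure where it is from the depth.

```bash
python3 - <<'E'
from h import *
for n in("wrist","top"):
    a,A=cloud(n);P=enc(A)
    if n=="wrist":
        for v,u in((231,275),(226,275),(236,275),(245,180),(240,370),(260,200),(300,210),(300,350),(333,210)): print(v,u,a[v,u],P[v,u].round())
    else:
        cv2.imwrite("pics/t2.png",cv2.resize(a[140:260,230:360],None,fx=6,fy=5,interpolation=3))
E
```

```text
231 275 [205 203 210] [  5. -12.  82.]
226 275 [236 233 234] [  5. -15.  82.]
236 275 [144 143 149] [ 5. -8. 81.]
245 180 [161 160 167] [72.  4. 65.]
240 370 [213 212 217] [-63.   3.  60.]
260 200 [33 30 31] [ 27. -36. 175.]
300 210 [54 48 47] [ 21. -32. 191.]
300 350 [61 56 54] [-16. -31. 190.]
333 210 [40 35 37] [ 22. -20. 189.]
```

View pics/t2.png

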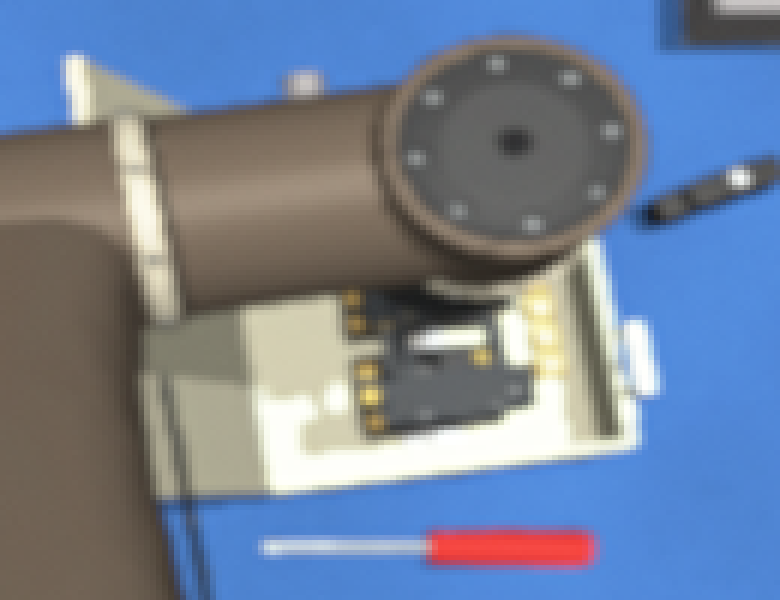

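```bash
python3 - <<'E'
from h import *
a,A=cloud("wrist");P=enc(A)
cv2.imwrite("pics/w2.png",cv2.resize(a[170:350,140:420],None,fx=2.8,fy=2.8,interpolation=cv2.INTER_CUBIC))
for v in range(205,350,5): print(v,a[v,275],P[v,275].round(),a[v,262],P[v,262].round())
E
```

```text
205 [65 70 75] [  5. -22.  56.] [69 74 80] [ 15. -22.  56.]
210 [66 69 76] [  5. -19.  56.] [63 66 70] [ 15. -19.  56.]
215 [62 64 67] [  5. -15.  56.] [63 63 71] [ 15. -15.  56.]
220 [46 49 57] [  5. -11.  56.] [47 52 55] [ 15. -12.  57.]
225 [161 160 166] [  5. -16.  82.] [164 165 169] [ 13. -16.  81.]
230 [228 222 225] [  5. -14.  84.] [209 208 215] [ 13. -13.  84.]
235 [195 192 198] [  5. -10.  84.] [191 190 197] [ 13. -10.  84.]
240 [41 41 43] [ 5.  4. 57.] [40 39 41] [15.  4. 57.]
245 [40 40 43] [ 5.  8. 55.] [42 42 44] [15.  8. 56.]
250 [39 41 42] [ 6. 12. 56.] [37 34 37] [15. 12. 55.]
255 [34 30 33] [  5.  -6. 105.] [102 108 112] [ 12.  -8. 110.]
260 [28 29 29] [  5.  -6. 113.] [38 35 34] [  8. -35. 174.]
265 [28 28 32] [  5.  -7. 119.] [32 32 31] [  8. -36. 178.]
270 [26 26 25] [  5.  -7. 124.] [30 29 28] [  8. -36. 182.]
275 [27 24 25] [  5.  -6. 129.] [31 30 30] [  8. -35. 183.]
280 [21 19 20] [  5.  -6. 134.] [27 26 27] [  8. -35. 186.]
285 [27 21 26] [  5.  -6. 139.] [48 42 41] [  7. -36. 190.]
290 [53 50 51] [  4. -28. 180.] [47 40 41] [  7. -34. 190.]
295 [90 87 88] [  4. -27. 182.] [51 44 42] [  7. -33. 190.]
300 [86 82 80] [  4. -28. 184.] [56 48 45] [  7. -31. 190.]
305 [117 108 107] [  4. -26. 185.] [56 45 44] [nan nan nan]
310 [118 110 110] [  4. -24. 184.] [56 46 45] [  7. -29. 191.]
315 [47 47 48] [  5.   5. 146.] [60 52 50] [  8. -27. 190.]
320 [36 34 35] [  5.   6. 147.] [54 48 44] [  8. -24. 189.]
325 [36 36 35] [  5.   8. 148.] [57 52 50] [  8. -24. 191.]
330 [40 34 37] [  5.  12. 146.] [38 37 36] [  8. -23. 191.]
335 [72 89 94] [ 6. 96. 45.] [36 33 32] [  8. -21. 191.]
340 [70 85 91] [ 6. 95. 52.] [37 37 33] [  8. -18. 190.]
345 [30 69 91] [  4. -20. 194.] [29 71 94] [  7. -20. 194.]
```

View pics/w2.png

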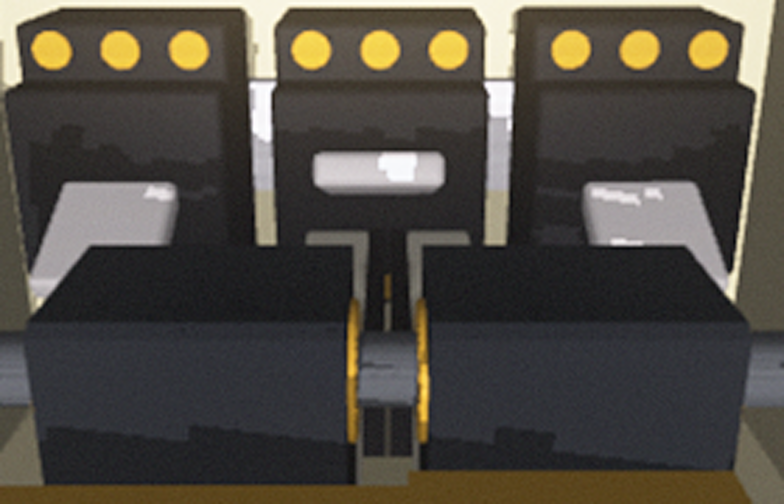

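```bash
python3 - <<'E'
from h import *
print(arm.finger_overhang)
s=arm.get_state();m=np.array(arm.camera_model("wrist")["mount"]);print(m.round(3))
r=R.from_euler('xyz',s["ee_rot"]).as_matrix();print("cam",enc(s["eef_pos"]+r@m[:3,3]).round())
a,A=cloud("wrist");P=enc(A)
f=(P[...,2]>85)&(P[...,2]<170)&(abs(P[...,0])<60)&(abs(P[...,1])<40)
f[:240]=0
p=P[f];i=np.argsort(p[:,2])
print(p[i[::max(1,len(i)//25)]].round())
print("toggle",[P[v,u].round() for v,u in((225,255),(225,297),(237,255),(237,297))])
E
```

```text
0.008
[[-0.    -0.957 -0.29   0.078]
 [ 1.    -0.    -0.    -0.002]
 [ 0.    -0.29   0.957 -0.179]
 [ 0.     0.     0.     1.   ]]
cam [  3. -75. 259.]
[[  0.  -6. 101.]
 [  9.  -8. 105.]
 [ -2.  -8. 106.]
 [-11.  -8. 108.]
 [  4.  -7. 109.]
 [  6.  -6. 110.]
 [  8.  -8. 112.]
 [ -1.  -7. 114.]
 [  9.  -9. 117.]
 [  8.  -2. 119.]
 [  8.  -3. 120.]
 [  7.  -6. 122.]
 [  5.  -6. 126.]
 [  7.  -6. 129.]
 [  6.  -6. 132.]
 [  2.  -7. 135.]
 [  6.  -6. 138.]
 [  7.  -7. 140.]
 [  3.  10. 146.]
 [  1.  12. 146.]
 [  6.   4. 147.]
 [  7.  13. 147.]
 [  1.   9. 147.]
 [  6.   4. 148.]
 [ -1.   3. 153.]
 [  7.  -1. 164.]]
toggle [array([ 18., -17.,  83.]), array([ -9., -16.,  80.]), array([19., -3., 68.]), array([-11.,   1.,  57.])]
```

The depth shows the closed fingertips about 22 mm above the TCP. They retract when closed, so they passed over the toggle. I'll back off and go lower.

>>> move_arm:
  rows: "0 0 0 0.015 0 0 0; 0 0 0 0.015 0 0 0; 0 0 0 0.015 0 0 0; 0 0 0 0 0 0 0; 0 0 0 0 0 0.010 0; 0 0 0 0 0 0.010 0; 0 0 0 0 0 0.010 0; 0 0 0 0 0 0 0"

```text
t: 6.6
eef_pos: [0.5798, -0.1434, 0.0484]
ee_rot: [3.139, 0.0, -1.43]
force: [-0.1, 0.6, -0.1]
width: 0.0004
gripper_force: 0.0
```

```bash
python3 - <<'E'
from h import *
print(where())
a,A=cloud("wrist");P=enc(A);t=enc(arm.get_state()["eef_pos"])
f=(P[...,2]>60)&(P[...,2]<140)&(abs(P[...,0])<30)&(abs(P[...,1]-t[1])<16)
p=P[f];print(p[:,2].min(),np.percentile(p[:,2],[1,5,20]),p.shape)
w=(a.min(2)>130)&(P[...,2]>62)&(P[...,2]<95)&(abs(P[...,0])<25)
print(P[w].mean(0).round(),P[w].min(0).round(),P[w].max(0).round())
cv2.imwrite("pics/w3.png",a)
E
```

```text
('tcp enc mm', array([  0.7, -41.7,  48.4]), 'tip z', np.float64(40.4), 'yaw', array([179.9,   0. , -82. ]), 'F', array([-0.1,  0.6, -0.1]), 't', 6.6)
69.85189238971395 [71.29093945 73.96812324 78.83958052] (1309, 3)<stdin>:7: RuntimeWarning: Mean of empty slice.
  ret = um.true_divide(
Traceback (most recent call last):
ValueError: zero-size array to reduction operation minimum which has no identity
```

>>> move_arm:
  rows: "0 0 0 -0.007 0 0 0; 0 0 0 -0.007 0 0 0; 0 0 0 -0.007 0 0 0; 0 0 0 -0.007 0 0 0"

```text
t: 7.15
eef_pos: [0.5771, -0.1156, 0.0503]
ee_rot: [-3.141, -0.0, -1.43]
force: [1.2, -3.2, 2.3]
width: 0.0002
gripper_force: 1.8
```

>>> move_arm:
  rows: "0 0 0 -0.004 0 0 0; 0 0 0 -0.003 0 0 0; 0 0 0 -0.002 0 0 0"

```text
t: 7.52
eef_pos: [0.5756, -0.1069, 0.0497]
ee_rot: [-3.141, -0.0, -1.431]
force: [2.1, -3.3, -0.0]
width: 0.0006
gripper_force: 1.7
```

```bash
python3 -c "
from h import *
print(where())"
```

```text
('tcp enc mm', array([ 1.7, -4.9, 49.7]), 'tip z', np.float64(41.7), 'yaw', array([-180.,   -0.,  -82.]), 'F', array([ 2.1, -3.3, -0. ]), 't', 7.525)
```

Contact force is there now. I'll keep pushing until it reaches the stop.

>>> move_arm:
  rows: "0 0 0 -0.002 0 0 0; 0 0 0 -0.002 0 0 0"

```text
t: 7.78
eef_pos: [0.5748, -0.1034, 0.0496]
ee_rot: [3.141, -0.001, -1.431]
force: [3.3, -10.7, -0.5]
width: 0.0006
gripper_force: 4.7
```

>>> move_arm:
  rows: "0 0 0 -0.002 0 0 0; 0 0 0 0 0 0 0"

```text
t: 8.02
eef_pos: [0.5747, -0.1031, 0.0498]
ee_rot: [3.141, -0.002, -1.431]
force: [2.6, -14.4, -0.9]
width: 0.0003
gripper_force: 6.2
```

```bash
python3 -c "
from h import *
print(where())"
```

```text
('tcp enc mm', array([ 1.2, -1.1, 49.8]), 'tip z', np.float64(41.8), 'yaw', array([ 1.8e+02, -1.0e-01, -8.2e+01]), 'F', array([  2.6, -14.4,  -0.9]), 't', 8.025)
```

>>> move_arm:
  rows: "0 0 0 0.010 0 0 0; 0 0 0 0.020 0 0 0; 0 0 0 0 0 -0.030 0; 0 0 0 0 0 -0.050 0; 0 0 0 0 0 -0.050 0; 0 0 0 0 0 -0.050 0; 0 0 0 0 0 -0.050 0; 0 0 0 0 0 -0.050 0"

```text
t: 9.02
eef_pos: [0.5783, -0.1313, 0.3313]
ee_rot: [3.141, 0.001, -1.431]
force: [1.5, 0.0, -0.3]
width: 0.0008
gripper_force: 0.0
```

```bash
python3 - <<'E'
from h import *
print(where())
a,A=cloud("wrist");P=enc(A)
cv2.imwrite("pics/w4.png",a)
s=(P[...,2]>62)&(P[...,2]<95)&(a.min(2)>110)&(abs(P[...,0])<110)&(abs(P[...,1])<50)
n,l,st,ce=cv2.connectedComponentsWithStats(s.astype(np.uint8))
for i in range(1,n):
    if st[i,4]>60: print(st[i],P[l==i].mean(0).round(1),P[l==i].min(0).round(),P[l==i].max(0).round())
E
```

```text
('tcp enc mm', array([  0.9, -29.5, 331.3]), 'tip z', np.float64(323.3), 'yaw', array([180.,   0., -82.]), 'F', array([ 1.5,  0. , -0.3]), 't', 9.025)
[221 201  21  15 283] [73.4 10.7 74.9] [59.  2. 62.] [89. 20. 84.]
[267 201  19  15 272] [ 5.6 10.8 74.9] [-8.  2. 62.] [20. 20. 84.]
[310 201  21  15 278] [-61.7  10.6  75. ] [-77.   2.  63.] [-47.  21.  84.]
```

All three toggles now lean +y: y is about 10.7 and z about 75 for each. Next I'll go over the lid to its outer side.

>>> move_arm:
  rows: "0 0 0 -0.040 -0.008 0 0; 0 0 0 -0.040 -0.008 0 0; 0 0 0 -0.040 -0.008 0 0; 0 0 0 -0.040 -0.008 0 0; 0 0 0 -0.040 -0.008 0 0; 0 0 0 -0.035 -0.010 0 0; 0 0 0 0 0 0 0"

```text
t: 9.95
eef_pos: [0.5955, 0.1106, 0.3286]
ee_rot: [3.14, 0.0, -1.428]
force: [-0.2, -0.8, -0.4]
width: 0.0
gripper_force: 0.0
```

```bash
python3 -c "
from h import *
print(where())"
```

```text
('tcp enc mm', array([ 51.6, 207.7, 328.6]), 'tip z', np.float64(320.6), 'yaw', array([179.9,   0. , -81.8]), 'F', array([-0.2, -0.8, -0.4]), 't', 9.95)
```

>>> move_arm:
  rows: "0 0 0 0 0 0.037 0; 0 0 0 0 0 0.036 0; 0 0 0 0 0 0 0; 0 0 0 0.015 0 0 0; 0 0 0 0.015 0 0 0; 0 0 0 0.015 0 0 0; 0 0 0 0.015 0 0 0; 0 0 0 0.015 0 0 0"

```text
t: 10.95
eef_pos: [0.6062, 0.0336, 0.2571]
ee_rot: [-3.141, 0.0, -1.431]
force: [0.3, 2.3, 2.0]
width: 0.0006
gripper_force: 1.4
```

```bash
python3 -c "
from h import *
print(where())"
```

```text
('tcp enc mm', array([ 51.5, 129.9, 257.1]), 'tip z', np.float64(249.1), 'yaw', array([-180.,    0.,  -82.]), 'F', array([0.3, 2.3, 2. ]), 't', 10.95)
```

>>> move_arm:
  rows: "0 0 0 0.011 0 -0.001 0; 0 0 0 0.016 0 0.001 0; 0 0 0 0.016 0 0.001 0; 0 0 0 0.015 0 0.002 0; 0 0 0 0.015 0 0.004 0; 0 0 0 0.015 0 0.006 0; 0 0 0 0.014 0 0.006 0"

```text
t: 11.82
eef_pos: [0.6201, -0.0676, 0.2373]
ee_rot: [3.141, -0.0, -1.431]
force: [0.1, 1.7, 0.5]
width: 0.0002
gripper_force: 0.8
```

```bash
python3 -c "
from h import *
print(where())"
```

```text
('tcp enc mm', array([ 51.2,  27.8, 237.3]), 'tip z', np.float64(229.3), 'yaw', array([180.,  -0., -82.]), 'F', array([0.1, 1.7, 0.5]), 't', 11.825)
```

>>> move_arm:
  rows: "0 0 0 0.014 0 0.008 0; 0 0 0 0.013 0 0.009 0; 0 0 0 0.012 0 0.009 0; 0 0 0 0.011 0 0.011 0; 0 0 0 0.010 0 0.012 0; 0 0 0 0.009 0 0.013 0; 0 0 0 0.008 0 0.014 0; 0 0 0 0.007 0 0.014 0"

```text
t: 12.82
eef_pos: [0.632, -0.1501, 0.1467]
ee_rot: [3.142, -0.0, -1.431]
force: [-0.1, 0.7, 0.6]
width: 0.0005
gripper_force: 0.3
```

```bash
python3 -c "
from h import *
print(where())"
```

```text
('tcp enc mm', array([ 51.5, -55.6, 146.7]), 'tip z', np.float64(138.7), 'yaw', array([180.,  -0., -82.]), 'F', array([-0.1,  0.7,  0.6]), 't', 12.825)
```

>>> move_arm:
  rows: "0 0 0 0.005 0 0.014 0; 0 0 0 0.004 0 0.014 0; 0 0 0 0.003 0 0.014 0; 0 0 0 0.001 0 0.010 0; 0 0 0 0 0 0.005 0; 0 0 0 0 0 0.002 0; 0 0 0 0 0 0.001 0"

```text
t: 13.7
eef_pos: [0.634, -0.1623, 0.0881]
ee_rot: [-3.141, -0.0, -1.431]
force: [-0.7, -0.1, 0.5]
width: 0.0005
gripper_force: 0.1
```

```bash
python3 -c "
from h import *
print(where())"
```

```text
('tcp enc mm', array([ 51.7, -68. ,  88.1]), 'tip z', np.float64(80.1), 'yaw', array([-180.,   -0.,  -82.]), 'F', array([-0.7, -0.1,  0.5]), 't', 13.7)
```

>>> move_arm:
  rows: "0 0 0 0 0 0.002 0; 0 0 0 0 0 0.002 0; 0 0 0 0 0 0.002 0"

```text
t: 14.08
eef_pos: [0.6343, -0.1625, 0.0871]
ee_rot: [-3.139, -0.002, -1.429]
force: [-15.9, 8.4, 42.2]
width: 0.0
gripper_force: 20.7
```

```bash
python3 - <<'E'
from h import *
print(where())
a,A=cloud("wrist");P=enc(A);cv2.imwrite("pics/w5.png",a)
b,B=cloud("top");cv2.imwrite("pics/t5.png",cv2.resize(b[140:260,230:360],None,fx=6,fy=5,interpolation=3))
Q=enc(B)
for x in (-110,-100,-40,0,100,115):
  k=Q[(abs(Q[...,0]-x)<6)&(abs(Q[...,1])<98)&(Q[...,2]<140)]
  if len(k): print(x,len(k),[ (y,np.median(k[abs(k[:,1]-y)<12][:,2]).round(1)) for y in (-85,-40,0,40,85) if (abs(k[:,1]-y)<12).any()])
E
```

```text
('tcp enc mm', array([ 52. , -68.2,  87.1]), 'tip z', np.float64(79.1), 'yaw', array([-1.798e+02, -1.000e-01, -8.190e+01]), 'F', array([-15.9,   8.4,  42.2]), 't', 14.075)
-110 178 [(-85, np.float64(106.9)), (-40, np.float64(107.5)), (0, np.float64(106.8)), (40, np.float64(106.6))]
-100 179 [(-85, np.float64(107.1)), (-40, np.float64(107.3)), (0, np.float64(106.6)), (40, np.float64(107.8))]
-40 151 [(-85, np.float64(106.8)), (-40, np.float64(108.3)), (0, np.float64(107.7)), (40, np.float64(107.8))]
0 152 [(-85, np.float64(108.0)), (-40, np.float64(108.2)), (0, np.float64(108.0)), (40, np.float64(107.2))]
```

View pics/w5.png

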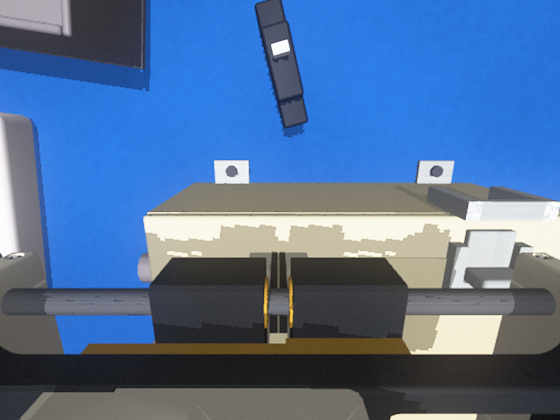

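The lid is shut: its top face is at 107–108 mm everywhere. The bolt tab is on the right at (490,250). I'll lift off and go behind the tab.

>>> move_arm:
  rows: "0 0 0 0 0 -0.010 0; 0 0 0 0 0 -0.040 0; 0 0 0 -0.018 0.040 0 0; 0 0 0 -0.018 0.040 0 0; 0 0 0 0 0.042 0 0; 0 0 0 0 0 0 0"

```text
t: 14.92
eef_pos: [0.5056, -0.1439, 0.1325]
ee_rot: [-3.141, 0.0, -1.431]
force: [1.4, -0.2, 0.5]
width: 0.0006
gripper_force: 0.0
```

```bash
python3 - <<'E'
from h import *
print(where())
b,B=cloud("wrist");P=enc(B)
k=(P[...,2]>124)&(P[...,2]<136)&(P[...,0]>-110)&(P[...,0]<-30)&(P[...,1]<-45)&(P[...,1]>-100)
p=P[k];print(len(p),np.median(p,0).round(1),p.min(0).round(),p.max(0).round())
k=(P[...,2]>105)&(P[...,2]<110)&(P[...,1]<-40)&(P[...,1]>-105);p=P[k];print(np.percentile(p,[.5,99.5],axis=0).round())
E
```

```text
('tcp enc mm', array([-72.8, -31.8, 132.5]), 'tip z', np.float64(124.5), 'yaw', array([-180.,    0.,  -82.]), 'F', array([ 1.4, -0.2,  0.5]), 't', 14.925)
613 [-64.7 -68.2 130.7] [-77. -72. 124.] [-51. -63. 133.]
[[-118.  -99.  106.]
 [ 125.  -40.  110.]]
```

>>> move_arm:
  rows: "0 0 0 0 -0.002 0.017 0; 0 0 0 0 0 0.017 0; 0 0 0 0 0 0 0; 0 0 0 0.010 0 0 0; 0 0 0 0.010 0 0 0; 0 0 0 0.008 0 0 0; 0 0 0 0.007 0 0 0"

```text
t: 15.85
eef_pos: [0.5154, -0.1788, 0.0982]
ee_rot: [-3.14, -0.0, -1.431]
force: [0.6, 3.3, 1.5]
width: 0.0007
gripper_force: 1.1
```

```bash
python3 -c "
from h import *
print(where())"
```

```text
('tcp enc mm', array([-68. , -67.8,  98.2]), 'tip z', np.float64(90.2), 'yaw', array([-179.9,   -0. ,  -82. ]), 'F', array([0.6, 3.3, 1.5]), 't', 15.85)
```

>>> move_arm:
  rows: "0 0 0 0.003 0 0 0; 0 0 0 0.003 0 0 0; 0 0 0 0.002 0 0 0"

```text
t: 16.23
eef_pos: [0.5158, -0.1853, 0.0978]
ee_rot: [-3.141, 0.001, -1.431]
force: [-1.9, 14.1, 7.3]
width: 0.0004
gripper_force: 7.4
```

```bash
python3 -c "
from h import *
print(where())"
```

```text
('tcp enc mm', array([-68.5, -74.3,  97.8]), 'tip z', np.float64(89.8), 'yaw', array([-1.8e+02,  1.0e-01, -8.2e+01]), 'F', array([-1.9, 14.1,  7.3]), 't', 16.225)
```

>>> move_arm:
  rows: "0 0 0 0.002 0 0 0; 0 0 0 0 0 0 0"

```text
t: 16.48
eef_pos: [0.5158, -0.1854, 0.0977]
ee_rot: [-3.141, 0.004, -1.431]
force: [-2.2, 18.9, 6.6]
width: 0.0009
gripper_force: 9.4
```

>>> move_arm:
  rows: "0 0 0 -0.010 0 0 0; 0 0 0 -0.020 0 0 0; 0 0 0 0 0 -0.030 0; 0 0 0 0 0 -0.050 0; 0 0 0 0 0 -0.050 0; 0 0 0 0 0 0 0"

```text
t: 17.23
eef_pos: [0.514, -0.1589, 0.232]
ee_rot: [-3.135, -0.002, -1.43]
force: [0.4, 0.6, -1.0]
width: 0.0001
gripper_force: 0.0
```

```bash
python3 - <<'E'
from h import *
print(where())
b,B=cloud("wrist");P=enc(B);cv2.imwrite("pics/w6.png",b)
k=(P[...,2]>127)&(P[...,2]<136)&(P[...,0]>-110)&(P[...,0]<-30)&(P[...,1]<-45)&(P[...,1]>-102)
p=P[k];print(len(p),np.median(p,0).round(1),p.min(0).round(),p.max(0).round())
for x in (-110,-30,30,100):
  k=P[(abs(P[...,0]-x)<8)&(abs(P[...,1]+80)<15)];print(x,len(k),np.median(k[:,2]).round(1) if len(k) else 0)
E
```

```text
('tcp enc mm', array([-66.6, -47.9, 232. ]), 'tip z', np.float64(224.0), 'yaw', array([-1.796e+02, -1.000e-01, -8.200e+01]), 'F', array([ 0.4,  0.6, -1. ]), 't', 17.225)
263 [-64.1 -89.6 130.6] [-76. -94. 127.] [-52. -85. 133.]
-110 6099 356.9
-30 8626 354.8
30 462 108.3
100 446 108.2
```

View pics/w6.png

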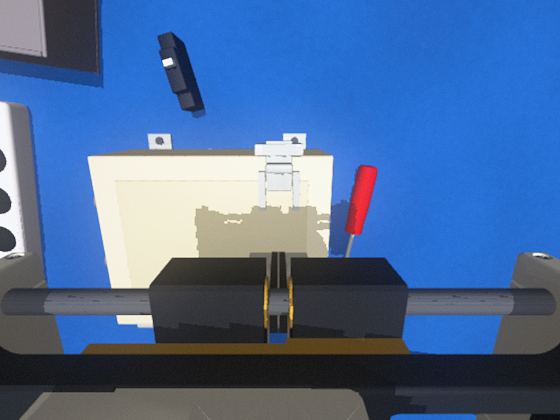

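The lid is shut (108 mm). The bolt at (279,175) runs under the keeper at (279,150), and its tab is at y = -89.6 mm (fully shot is -90). The arm is clear of everything.

```bash
python3 -c "
from station import arm
print(arm.job_done())"
```

```text
the job is handed in; nothing more can be done
None
```

The job is handed in at about 17 s of the 56 s: the middle breaker is on like the other two, the lid is fully shut, and the bolt is fully home in its keeper. I measured all three from the cameras, and the bystander parts were not touched as far as I could see.

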